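Plug an instrument housing and trace its lid seam with a probe

TASK

Close up the grey instrument housing and check its lid joint: first press both orange plugs fully home. Then take the yellow seam probe from its blue fork stand and, keeping it upright, guide its spring tip slowly along the black seam from beside the red dot, along the long side and round just one corner, to beside the green dot, a few centimetres a second, the tip lightly sprung and down in the seam all the way, never lifted out in between and never pushed in to its stop. Finally hang the probe back upright in its stand and let go, leaving the bottle, beaker and jar alone.

Things in the scene. Friction and masses are not known exactly. Their poses are not given: they have to be found in the camera images.
- housing: Grey housing fixed on the bench, 160 (x) x 240 (y) x 50 mm high, aluminium lid panel 100 x 180 mm flush in its top. Origin: centre of the underside; z up; front is -x. Round the lid runs the seam: a black groove 8 mm wide, 5 mm deep (floor at z = 45 mm), centre line at x = +-54, y = +-94 mm. Red dot on the rim beside (-54, 70), green dot beside (36, -94); the corner between is (-54, -94).
- seam_start (a point): point on the floor of the seam, on its centre line, beside the red dot: housing frame (-54, 70, 45) mm
- seam_p1 (a point): point on the floor of the seam, on its centre line, a third of the way from start to corner: (-54, 15, 45) mm
- seam_p2 (a point): point on the floor of the seam, on its centre line, two thirds of the way from start to corner: (-54, -40, 45) mm
- seam_corner (a point): point on the floor of the seam, on its centre line, at the corner where the seam turns 90 degrees: (-54, -94, 45) mm
- seam_p3 (a point): point on the floor of the seam, on its centre line, half-way from corner to end: (-9, -94, 45) mm
- seam_end (a point): point on the floor of the seam, on its centre line, beside the green dot: (36, -94, 45) mm
- plug_a (a joint): travel of the orange snap plug on the lid at housing (0, +45) mm, in m: 0 = standing proud, 0.010 = fully home (flange on the lid). Starts at 0 to 0.004. Held by friction, about 6 N to push; stays where it is left.
- plug_a_top (a point): centre of the top face of plug a, a disc 26 mm across; 14 mm above the lid at joint 0, 4 mm above it when home
- plug_b (a joint): the same for the plug at housing (0, -45) mm
- plug_b_top (a point): centre of the top face of plug b, as plug a
- stand: Fixed stand: dark base 90 x 80 x 10 mm, blue fork 85 mm high with two prongs along its x axis (16 mm wide, 10 mm thick) and a 24 mm slot between, open towards -x, closed by a back plate at x = 29 mm. Nothing rises above the prongs. Origin: centre of the underside; z up.
- stand_seat (a point): middle of the slot at the height of the prongs' top faces, 85 mm above the bench; the probe hangs with its origin here
- probe: Yellow seam probe, about 130 g, upright in the fork. Origin: centre of the underside of its black collar (40 mm across, 6 mm thick, rests on the prongs); z up along the handle. Handle 18 x 18 mm square, faces along x and y, z = 6 to 70 mm. Below: steel stem 12 mm across to z = -44 mm, then a brass plunger 4 mm thick with a 5 mm ball tip, to z = -60 mm.
- tip (a point): lowest point of the probe's ball tip, on the probe's axis: 60 mm below the probe's origin when extended; moves with the plunger
- probe_tip (a joint): how far the spring plunger is pushed in, in m: 0 = extended, 0.010 = at its stop. Spring: 0.9 N to start, plus 0.3 N per mm (3.9 N at the stop).
- bottle: white plastic bottle, 64 mm across, 130 mm high, loose; origin: centre of the underside. Leave alone.
- beaker: clear plastic beaker, 66 mm across, 75 mm high, loose; origin: centre of the underside. Leave alone.
- jar: white jar with green cap, 56 mm across, 80 mm high, loose; origin: centre of the underside. Leave alone.
Things that resemble listed ones, but are neither listed nor needed, are in the scene too. Leave any pink look-alike of the stand alone. Leave any white look-alike of the probe alone.

How it is judged:
By the outcome, as a careful person would: the job done as asked, in the order asked, and still so for the second after the job is handed in, with the robot touching nothing.
It also fails if it takes over 72 s, if anything falls off the work surface, if the arm or the gripper's body presses on something with over 40 N, if the wrist force passes 120 N, or if a joint passes its speed limit or range.

ROBOT

A 7-joint arm with a two-finger parallel gripper is mounted at the origin on the work surface. World frame = base frame: x ahead of the robot, y to its left, z up, the work surface at z = 0. Lengths are in m, angles in degrees, forces in N, time in s.
With the tool pointing down it reaches from about 0.35 to 0.9 m from the base axis. Payload 7.2 kg.
Tool frame: the origin (TCP) lies midway between the tips of the shut fingers; the grasp point (between the pads) lies 19 mm behind it (r.grip_depth is the z of the grasp point in the tool frame, in m); z points along the fingers, y is the direction in which the jaws open and shut (so a half turn about z gives the same grasp; the last joint's range is limited). The gripper opens to 85 mm and grips with 20 to 120 N. Pads are 22 mm wide; open, the fingers measure 114 mm over their backs; the gripper's body (76 mm by 85 mm) begins 54 mm behind the grasp point. The pads swing forward as they close: fully open they stand 13 mm farther back than shut.
Start: joints at [-77.876, 23.554, -0.728, 91.456, 0.321, 64.991, -4.71], TCP at [0.173, 0.601, 0.209] pointing down, gripper open.
Joint ranges: [-169.25, 169.25], [-16.82, 113.86], [-84.01, 82.57], [7.8, 145.47], [-59.2, 239.2], [7.22, 106.19], [-163.78, 163.78]. Speed limits (degrees/s): [136.94, 136.94, 172.46, 172.46, 180, 180, 180].

INTERFACE

Orientations are given as [roll, pitch, yaw] about the fixed x, y, z axes, in that order (R = Rz(yaw) Ry(pitch) Rx(roll)).
In Python, from cell import r, camera, camera_params, workorder gives the robot as it stands.
- The arm moves only by the tool jog_arm, never from a script. Its arguments are lists of equal length, an entry for each row: "xyz": the shift along the tool's x, y, z in mm, a list of three; "rotation": the turn, a rotation vector about the tool's x, y, z in degrees, a list of three. In form: {"xyz": [[dx, dy, dz], ...], "rotation": [[rx, ry, rz], ...]}. A call has 1 to 12 rows; each row is the pose to reach, as a shift and turn from the pose measured when the call began, along the tool's axes at that moment; what a row does not reach only later rows make up. A row lasts 1/8 s, in which the tool goes at most 62.5 mm and 10.7 degrees, less where a joint would pass 70% of its speed; a pose out of reach is approached as far as the arm can. A call with a gripper value outside its range is refused whole. "grip" is the opening, from 0 (shut) to 1 (fully open), set as the call begins (left out, the last holds). The fingers move at their own pace and stop on an object; "grip_force" is the grip in N (left out, the last holds). Time passes only in rows, so rows that repeat a pose let the fingers close. It gives the time, the measured TCP pose, the force and the opening at its end, in the units of the state.
- r.get_obs(): the state, without advancing time (a new reading comes with each control period).
- camera(name): name is "scene" or "side" or "wrist"; returns (picture, depth): 384x512x3 uint8, red, green, blue; 384x512 float32, m along the optical axis (not along the pixel's ray), 0 where there is no reading.
- camera_params(name): a dict with "K" (3x3 intrinsics, pixels), "world_to_cam" (4x4, takes a point from world to camera coordinates); the wrist camera has in their place "T_tool_cam" (4x4, takes a point from camera to tool coordinates, whose origin is the TCP and whose axes are the flange's). Camera axes: x right, y down, z forward; pixel columns grow to the right and rows downward; lengths in m; the calibration is good to about 2 mm. A picture is of the moment at which its call begins: read the wrist's pose just before it. camera_params takes no time and is no camera call.
- workorder.finish_job(): hands the job in, once; it reports no verdict.
The state is a dict: "clock": time; "qpos": joint angles; "qvel": joint speeds; "tau": joint torques, N m; "position": TCP position; "tcp_rot": TCP orientation; "contact_force": force on the tool from outside, world axes, zero at the start; "wrist_torque": the same for the moment, N m; "gripper_width": finger opening in m.
Only numpy, scipy, OpenCV 4.12 (cv2) and the standard library are available. Lean on these libraries where they do the work, as an engineer would, in place of code of your own. Each camera call takes 0.05 s, during which the arm holds its last target. There are 200 camera calls.

## Working session

There is one attempt and no reset: what is moved stays moved. The work goes in short steps, Python scripts to look and compute and a tool call to move; the robot and the scene stay as the last step left them, time stands still between calls to the robot, and variables do not carry over. Pictures are saved under pics/ and viewed, about 8 in all and at most 12, crops included, and the job is handed in when it is done.

Besides the shell and the picture viewer there is one more tool, called in YAML: its name, and indented under it one key for each argument. jog_arm: Moves the arm, as the interface text tells. Its arguments: {"type":"object","properties":{"xyz":{"type":"array","items":{"type":"array","items":{"type":"number"}}},"rotation":{"type":"array","items":{"type":"array","items":{"type":"number"}}},"grip":{"type":"number"},"grip_force":{"type":"number"}},"required":["xyz","rotation"]}

```bash
ls; mkdir -p pics
cat > h.py <<'E'
import numpy as np, cv2
from cell import r, camera, camera_params, workorder
np.set_printoptions(precision=4,suppress=True)
E
python3 - <<'E'
from h import *
o=r.get_obs(); print(o, r.grip_depth)
ims=[]
for n in("scene","side"):
    p,d=camera(n); cv2.imwrite(f"pics/{n}0.png",p[:,:,::-1]); np.savez(f"{n}0.npz",p=p,d=d); print(n,camera_params(n))
print(camera_params("wrist"))
E
```

```text
pics
{'clock': 0.0, 'qpos': array([-77.877 ,  23.5984,  -0.729 ,  91.5037,   0.3188,  64.992 ,
        -4.7098]), 'qvel': array([ 0.1085,  0.0409,  0.0658, -0.0958, -0.0066,  0.095 ,  0.0531]), 'tau': array([  0.0006, -60.0612,   0.6824, -29.941 ,   0.0137,   0.0106,
        -0.0001]), 'position': array([0.1725, 0.6002, 0.2079]), 'tcp_rot': array([-179.908 ,    0.0045,  163.9705]), 'contact_force': array([ 0.3436, -0.202 ,  0.609 ]), 'wrist_torque': array([-0.0091, -0.0001, -0.0165]), 'gripper_width': 0.08504733039622758} -0.0187
scene {'K': array([[378.4629,   0.    , 252.2324],
       [  0.    , 378.4629, 196.1768],
       [  0.    ,   0.    ,   1.    ]]), 'world_to_cam': array([[-0.8736,  0.4865,  0.0131,  0.4616],
       [ 0.3082,  0.5737, -0.7588, -0.1458],
       [-0.3767, -0.6589, -0.6511,  1.1968],
       [ 0.    ,  0.    ,  0.    ,  1.    ]])}
side {'K': array([[356.3857,   0.    , 258.0985],
       [  0.    , 356.3857, 195.5094],
       [  0.    ,   0.    ,   1.    ]]), 'world_to_cam': array([[ 0.9663, -0.2573,  0.0003, -0.5304],
       [-0.1794, -0.6747, -0.716 ,  0.1972],
       [ 0.1844,  0.6918, -0.6981,  0.907 ],
       [ 0.    ,  0.    ,  0.    ,  1.    ]])}
{'K': array([[306.9605,   0.    , 254.2215],
       [  0.    , 306.9605, 188.2141],
       [  0.    ,   0.    ,   1.    ]]), 'T_tool_cam': array([[-0.001 , -0.9617, -0.2739,  0.0691],
       [ 1.    , -0.0009, -0.0006,  0.0002],
       [ 0.0003, -0.2739,  0.9617, -0.1646],
       [ 0.    ,  0.    ,  0.    ,  1.    ]])}
```

View pics/scene0.png

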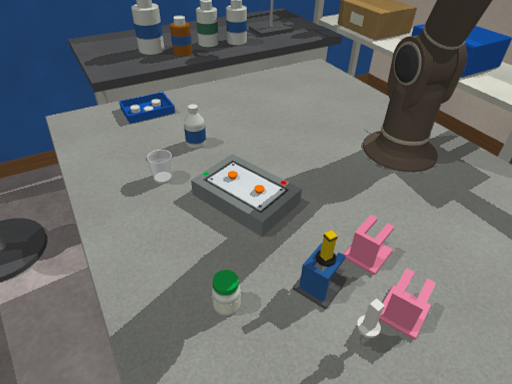

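View pics/side0.png

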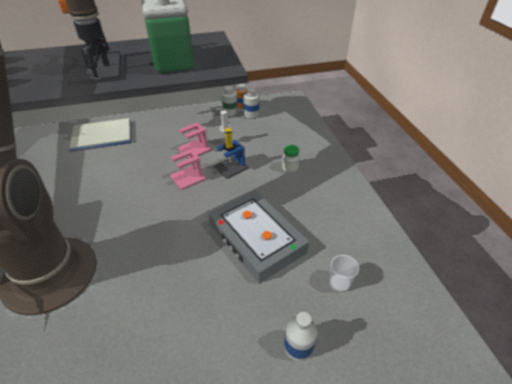

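Scene view: the blue stand with the yellow probe is at (322,268) and the housing at (247,190), with red dot (284,183) and green dot (206,174). The look-alikes are pink forks at (370,245) and (405,300) and a white probe at (370,318). Side view: yellow/blue at (229,145), housing at (258,235). The yellow probe in the blue fork is the one that fits.

```bash
cat >> h.py <<'E'
def deproj(n,uv,d,T=None):
    c=camera_params(n);K=c["K"];uv=np.atleast_2d(uv)
    p=np.c_[(uv[:,0]-K[0,2])/K[0,0],(uv[:,1]-K[1,2])/K[1,1],np.ones(len(uv))]*np.asarray(d).reshape(-1,1)
    M=np.linalg.inv(c["world_to_cam"]) if T is None else T
    return p@M[:3,:3].T+M[:3,3]
def toolT():
    from scipy.spatial.transform import Rotation as R
    o=r.get_obs();T=np.eye(4);T[:3,:3]=R.from_euler("xyz",o["tcp_rot"],degrees=True).as_matrix();T[:3,3]=o["position"];return T
HS={"orange":((5,170,150),(13,255,255)),"red":((0,170,100),(3,255,255)),"green":((50,150,60),(75,255,255)),"yellow":((20,150,90),(30,255,255)),"blue":((100,120,50),(118,255,255))}
def blobs(n,p,d,cols,T=None,minpx=4):
    h=cv2.cvtColor(p,cv2.COLOR_RGB2HSV)
    for c in cols:
        m=cv2.inRange(h,*map(np.array,HS[c]));k,l,s,ce=cv2.connectedComponentsWithStats(m)
        for i in range(1,k):
            if s[i,4]<minpx: continue
            v,u=np.nonzero((l==i)&(d>0))
            if len(v)==0: continue
            P=deproj(n,np.c_[u,v],d[v,u],T)
            if abs(P[:,2].mean())>.25: continue
            print(n,c,s[i,4],ce[i],"mean",P.mean(0),"min",P.min(0),"max",P.max(0))
E
python3 - <<'E'
from h import *
for n in("scene","side"):
    z=np.load(n+"0.npz");blobs(n,z["p"],z["d"],HS)
    p,d=z["p"],z["d"];b=cv2.resize(p[150:280,170:310] if n=="scene" else p[110:290,170:320],None,fx=4,fy=4,interpolation=2)
    m=(deproj(n,np.c_[np.tile(np.arange(512),384),np.repeat(np.arange(384),512)],d.ravel()))
    g=(m[:,2]>.042)&(m[:,2]<.058)&(d.ravel()>0)
    s=np.zeros(384*512,np.uint8);s[g]=1
    k,l,st,ce=cv2.connectedComponentsWithStats(s.reshape(384,512))
    for i in np.argsort(-st[1:,4])[:4]+1:
        q=m[(l==i).ravel()][:,:2]*1000
        print(n,st[i,4],cv2.minAreaRect(q.astype(np.float32)),m[(l==i).ravel(),2].mean())
E
```

```text
scene orange 4 [258.5 191. ] mean [0.5283 0.0293 0.0615] min [0.5241 0.0276 0.0606] max [0.5311 0.0303 0.0626]
scene red 16 [283.    182.125] mean [0.4467 0.0167 0.0501] min [0.4394 0.0102 0.0485] max [0.4538 0.0227 0.0524]
scene green 16 [205.3125 173.375 ] mean [ 0.6095 -0.1128  0.0502] min [ 0.6018 -0.1197  0.0479] max [ 0.6167 -0.1084  0.0523]
scene green 513 [225.0624 282.1423] mean [0.726  0.2481 0.0783] min [0.7011 0.2218 0.0665] max [0.7481 0.2694 0.0821]
scene yellow 316 [327.9019 245.3671] mean [0.5327 0.2987 0.1272] min [ 0.4095  0.1774 -0.002 ] max [0.5396 0.3065 0.1562]
scene blue 14306 [56.1165 60.8552] mean [ 0.829  -1.6387 -0.1388] min [-0.0303 -1.6746 -0.6578] max [ 1.2908 -0.9742  0.1841]
scene blue 208 [220.5048   6.5721] mean [-0.1663 -1.649   0.0294] min [-0.2273 -1.6726 -0.0299] max [-0.1033 -1.6323  0.0743]
scene blue 294 [256.3027   5.0816] mean [-0.4202 -1.6487  0.0105] min [-0.5243 -1.6711 -0.0294] max [-0.3153 -1.6239  0.0508]
scene blue 571 [297.1646   7.1576] mean [-0.7445 -1.6494 -0.0383] min [-0.8987 -1.6733 -0.1458] max [-0.5457 -1.6293  0.0274]
scene 
[... 2649 characters left out ...]
0.4946 0.2888 0.0794] max [0.5135 0.3107 0.0914]
side blue 160 [297.0813 351.575 ] mean [ 0.5344 -0.3632  0.0392] min [ 0.517  -0.3725  0.0224] max [ 0.561  -0.3372  0.0565]
side 4117 ((537.8182983398438, -24.847320556640625), (162.10667419433594, 244.34664916992188), 21.000276565551758) 0.048237042137498486
side 351 ((2044.28515625, 1192.4691162109375), (26.66844367980957, 907.50048828125), 0.25308555364608765) 0.050101747915146565
side 310 ((22.918716430664062, -39.229408264160156), (135.67391967773438, 58.69649124145508), 30.212251663208008) 0.050110027452831246
side 128 ((421.4262390136719, 1056.32275390625), (37.144962310791016, 188.27879333496094), 89.31070709228516) 0.0499682571598704
```

```bash
cat >> h.py <<'E'
def go(xyz,yaw=None):
    from scipy.spatial.transform import Rotation as R
    T=toolT();s=T[:3,:3].T@(np.array(xyz)-T[:3,3])*1000
    cur=r.get_obs()["tcp_rot"][2]
    G=R.from_euler("xyz",[180,0,cur if yaw is None else yaw],degrees=True).as_matrix()
    print("shift mm",s.round(1),"rotvec",R.from_matrix(T[:3,:3].T@G).as_rotvec(degrees=True).round(2),"dist",np.linalg.norm(s).round(1))
E
python3 -c "
from h import *
go([.52,.27,.30],115)"
```

```text
shift mm [-425.2 -221.6  -91.7] rotvec [-0.08  0.04 48.97] dist 488.1
```

jog_arm:
  xyz:
    - [-30,-15,-40]
    - [-75,-40,-80]
    - [-120,-62,-92]
    - [-165,-86,-92]
    - [-210,-110,-92]
    - [-255,-133,-92]
    - [-300,-157,-92]
    - [-345,-180,-92]
    - [-390,-204,-92]
    - [-425,-222,-92]
    - [-425,-222,-92]
    - [-425,-222,-92]
  rotation:
    - [0,0,4]
    - [0,0,9]
    - [0,0,14]
    - [0,0,19]
    - [0,0,24]
    - [0,0,29]
    - [0,0,34]
    - [0,0,39]
    - [0,0,44]
    - [0,0,49]
    - [0,0,49]
    - [0,0,49]

```text
clock: 1.6
position: [0.5191, 0.2702, 0.2999]
tcp_rot: [-179.9, 0.0, 115.0]
contact_force: [-0.7, -0.3, -0.3]
gripper_width: 0.0853
```

Run:
```python
from h import *
o=r.get_obs();print(o["clock"],o["position"],o["tcp_rot"],o["qpos"])
T=toolT()@camera_params("wrist")["T_tool_cam"]
p,d=camera("wrist");np.savez("w1.npz",p=p,d=d,T=T);cv2.imwrite("pics/w1.png",p[:,:,::-1])
blobs("wrist",p,d,["yellow","blue"],T,20)
```

```text
1.6 [0.5191 0.2702 0.2999] [-179.8972    0.0404  115.04  ] [-48.0183  16.326   20.4328  90.7673  -5.8217  74.0678  -1.6915]
wrist yellow 176 [271.0341 144.9375] mean [0.5259 0.2987 0.1289] min [0.5209 0.2853 0.0901] max [0.5387 0.3037 0.1554]
wrist blue 1506 [278.8752 141.7829] mean [0.5385 0.3011 0.0807] min [0.4906 0.258  0.0087] max [0.5764 0.3357 0.0906]
```

View pics/w1.png

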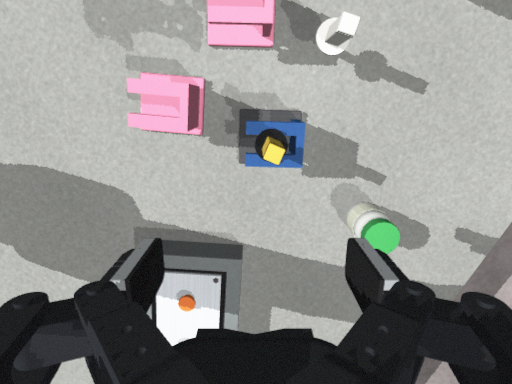

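Run:
```python
from h import *
z=np.load("w1.npz");p,d,T=z["p"],z["d"],z["T"]
v,u=np.nonzero(d>0);P=deproj("wrist",np.c_[u,v],d[v,u],T);h=cv2.cvtColor(p,cv2.COLOR_RGB2HSV)[v,u]
def rect(m,n): 
    q=(P[m,:2]*1000).astype(np.float32);print(n,m.sum(),cv2.minAreaRect(q),P[m].mean(0))
y=(h[:,0]>19)&(h[:,0]<31)&(h[:,1]>150)&(abs(P[:,0]-.53)<.05)&(abs(P[:,1]-.3)<.05)
rect(y&(P[:,2]>.152),"top");rect(y&(P[:,2]>.147),"top2")
b=(h[:,0]>100)&(h[:,0]<118)&(h[:,1]>120)&(P[:,2]>.082)&(P[:,2]<.09)&(abs(P[:,0]-.53)<.07)
rect(b,"prongs")
k=(h[:,2]<40)&(P[:,2]>.086)&(P[:,2]<.096)&(abs(P[:,0]-.53)<.05)&(abs(P[:,1]-.3)<.05)
rect(k,"collar")
b=cv2.resize(p[95:180,225:320],None,fx=6,fy=6,interpolation=cv2.INTER_CUBIC);cv2.imwrite("pics/w1c.png",b[:,:,::-1])
go([.537,-.0235,.26],111)
```

```text
top 31 ((542.318603515625, 292.7635803222656), (18.992280960083008, 43.82893371582031), 81.68612670898438) [0.5312 0.2987 0.1602]
top2 56 ((542.0513305664062, 292.90179443359375), (20.128171920776367, 43.97975158691406), 82.9044189453125) [0.5286 0.2984 0.1556]
prongs 1311 ((534.1981201171875, 296.3419494628906), (71.31635284423828, 55.07574462890625), 23.37230682373047) [0.5368 0.3004 0.0845]
collar 201 ((526.4847412109375, 298.58740234375), (36.652488708496094, 27.844228744506836), 40.59009552001953) [0.5222 0.2993 0.0905]
shift mm [-274.2 -108.2   40.3] rotvec [-0.1   0.03  4.1 ] dist 297.5
```

View pics/w1c.png

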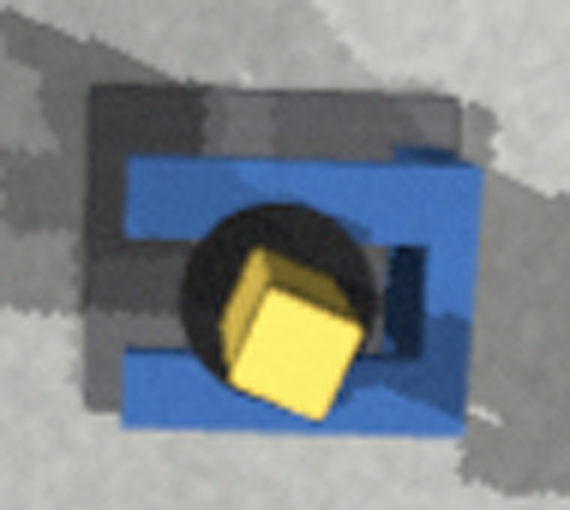

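The crop confirms it: yellow handle in the blue fork, collar on the prongs, handle turned about 23° against the stand (yaw ≈ 1–2° in world). Next, over the housing with the gripper shut.

jog_arm:
  xyz:
    - [-34,-13,0]
    - [-68,-27,0]
    - [-103,-41,10]
    - [-137,-54,20]
    - [-171,-68,30]
    - [-206,-81,40]
    - [-240,-95,40]
    - [-274,-108,40]
    - [-274,-108,40]
    - [-274,-108,40]
  rotation:
    - [0,0,0.5]
    - [0,0,1]
    - [0,0,1.5]
    - [0,0,2]
    - [0,0,2.5]
    - [0,0,3]
    - [0,0,3.5]
    - [0,0,4]
    - [0,0,4]
    - [0,0,4]
  grip: 0

```text
clock: 2.9
position: [0.537, -0.0215, 0.2602]
tcp_rot: [-179.9, -0.0, 111.2]
contact_force: [0.1, -0.1, -0.8]
gripper_width: -0.0002
```

```bash
cat >> h.py <<'E'
def wsnap(name):
    o=r.get_obs();print(o["clock"],o["position"],o["tcp_rot"],"F",o["contact_force"],o["gripper_width"])
    T=toolT()@camera_params("wrist")["T_tool_cam"]
    p,d=camera("wrist");np.savez(name+".npz",p=p,d=d,T=T);cv2.imwrite(f"pics/{name}.png",p[:,:,::-1]);return p,d,T
def ray(uv,T,z):
    "world point where the wrist pixel's ray meets height z"
    a=deproj("wrist",uv,np.ones(len(np.atleast_2d(uv))),T);c=T[:3,3];return c+(a-c)*((z-c[2])/(a[:,2:]-c[2]))
E
python3 - <<'E'
from h import *
p,d,T=wsnap("w2");blobs("wrist",p,d,["orange","red","green"],T,10)
E
```

```text
2.9 [ 0.537  -0.0215  0.2602] [-179.9117   -0.0147  111.2363] F [ 0.1433 -0.0977 -0.845 ] -0.00021641639692414154
wrist orange 336 [253.9524 124.8571] mean [0.5213 0.0179 0.0614] min [0.5097 0.0063 0.0596] max [0.5328 0.03   0.0634]
wrist red 144 [195.5278 102.4931] mean [0.4481 0.0165 0.0501] min [0.4409 0.0091 0.0476] max [0.4554 0.0241 0.0519]
```

View pics/w2.png

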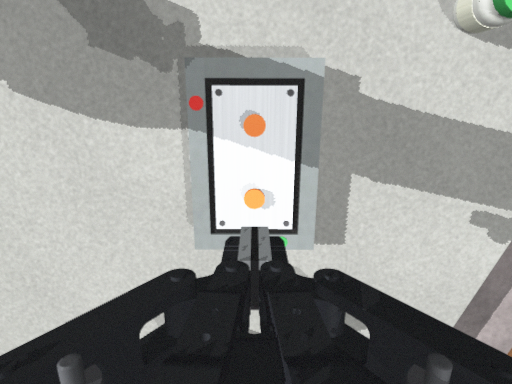

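```bash
cat >> h.py <<'E'
def proj(P,T):
    K=camera_params("wrist")["K"];c=(np.linalg.inv(T)@np.c_[P,np.ones(len(P))].T)[:3];return (K@(c/c[2]))[:2].T
def h2w(q,H,z):
    c,s=np.cos(np.radians(H[2])),np.sin(np.radians(H[2]));q=np.atleast_2d(q)
    return np.c_[H[0]+(c*q[:,0]-s*q[:,1])/1000,H[1]+(s*q[:,0]+c*q[:,1])/1000,np.full(len(q),z)]
def seamfit(p,T,H,stations,z=.05):
    "refine housing pose H=(x,y,yaw) from edges of the black seam; stations: (side, along mm)"
    from scipy.optimize import least_squares
    g=cv2.cvtColor(p,cv2.COLOR_RGB2GRAY).astype(np.float32);a=np.arange(-12,12,.1)
    for it in range(3):
        L,M=[],[]
        for side,t in stations:
            n,c={"-x":((1,0),(-54,t)),"+x":((1,0),(54,t)),"-y":((0,1),(t,-94)),"+y":((0,1),(t,94))}[side]
            uv=proj(h2w(np.array(c)+a[:,None]*np.array(n),H,z),T).astype(np.float32)
            s=cv2.remap(g,uv[None,:,0],uv[None,:,1],cv2.INTER_LINEAR)[0]
            w=np.clip(.6*np.median(s)-s,0,None)
            mid=s<0.5*(s.min()+np.minimum(s[:60].max(),s[-60:].max()))
            idx=a[mid]
            if len(idx)==0 or not 4<np.ptp(idx)<11: print("skip",side,t,np.ptp(idx) if len(idx) else 0);continue
            L.append((n,np.array(c)+(idx.min()+idx.max())/2*np.array(n),c));M.append((side,t,round((idx.min()+idx.max())/2,2),round(np.ptp(idx),1)))
        W=np.array([h2w(m,H,z)[0] for _,m,_ in L]);
        def res(h):
            co,s=np.cos(np.radians(h[2])),np.sin(np.radians(h[2]));D=(W[:,:2]-h[:2])*1000
            q=np.c_[co*D[:,0]+s*D[:,1],-s*D[:,0]+co*D[:,1]]
            return [np.dot(n,qq-np.array(c)) for (n,_,c),qq in zip(L,q)]
        f=least_squares(res,H,x_scale=[.01,.01,1]);H=f.x
    print(M);print("H",H,"res",np.round(f.fun,2));return H
E
python3 - <<'E'
from h import *
z=np.load("w2.npz");p,d,T=z["p"],z["d"],z["T"]
S=[(s,t) for s in("-x","+x") for t in(-60,-30,0,30,60,80)]+[("+y",t) for t in(-40,-20,0,20,40)]+[("-y",t) for t in (-40,-30,30,40)]
H=seamfit(p,T,(.5375,-.0235,21),S)
print("plugs",ray([[254,124.9],[254,198]],T,.061),h2w([[0,45],[0,-45]],H,.06))
a=deproj("wrist",[[253,198],[253,150],[205,220]],[d[198,253],d[150,253],d[220,205]],T);print(a)
for q in h2w([[0,45],[0,-45]],H,.064):go(q,111)
E
```

```text
skip -y -30 14.19999999999995
skip -y 30 14.19999999999995
skip -y 40 15.799999999999942
skip -y -30 14.399999999999949
skip -y 30 14.499999999999948
skip -y -30 14.399999999999949
skip -y 30 14.499999999999948
[('-x', -60, np.float64(-0.1), np.float64(6.4)), ('-x', -30, np.float64(-0.15), np.float64(6.5)), ('-x', 0, np.float64(-0.1), np.float64(6.8)), ('-x', 30, np.float64(-0.1), np.float64(7.0)), ('-x', 60, np.float64(-0.15), np.float64(6.7)), ('-x', 80, np.float64(-0.1), np.float64(6.4)), ('+x', -60, np.float64(0.1), np.float64(6.8)), ('+x', -30, np.float64(0.1), np.float64(6.8)), ('+x', 0, np.float64(0.15), np.float64(7.1)), ('+x', 30, np.float64(0.2), np.float64(7.2)), ('+x', 60, np.float64(0.05), np.float64(7.1)), ('+x', 80, np.float64(0.15), np.float64(6.9)), ('+y', -40, np.float64(0.1), np.float64(6.8)), ('+y', -20, np.float64(0.05), np.float64(7.1)), ('+y', 0, np.float64(-0.05), np.float64(6.9)), ('+y', 20, np.float64(-0.0), np.float64(6.8)), ('+y', 40, np.float64(0.1), np.float64(7.0)), ('-y', -40, np.float64(-0.1), np.float64(6.6)), ('-y', 40, np.float64(-0.15), np.float64(6.1))]
H [ 0.5375 -0.0242 20.8955] res [-0.09 -0.15 -0.1  -0.11 -0.16 -0.11  0.11  0.1   0.15  0.19  0.04  0.14
  0.1   0.05 -0.04  0.01  0.11 -0.1  -0.14]
plugs [[ 0.5213  0.0179  0.061 ]
 [ 0.5536 -0.0653  0.061 ]] [[ 0.5215  0.0179  0.06  ]
 [ 0.5536 -0.0662  0.06  ]]
[[ 0.5523 -0.0655  0.062 ]
 [ 0.5315 -0.0117  0.0485]
 [ 0.506  -0.1193  0.0517]]
shift mm [ 42.   -0.  196.2] rotvec [-0.09 -0.01  0.27] dist 200.6
shift mm [-48.   -0.6 196.2] rotvec [-0.09 -0.01  0.27] dist 202.0
```

jog_arm:
  xyz:
    - [20,0,40]
    - [42,0,90]
    - [42,0,140]
    - [42,0,175]
    - [42,0,190]
    - [42,0,190]
  rotation:
    - [0,0,0.3]
    - [0,0,0.3]
    - [0,0,0.3]
    - [0,0,0.3]
    - [0,0,0.3]
    - [0,0,0.3]

```text
clock: 3.7
position: [0.5212, 0.0186, 0.0698]
tcp_rot: [-179.8, -0.0, 111.0]
contact_force: [-0.0, 0.1, -0.3]
gripper_width: -0.0001
```

jog_arm:
  xyz:
    - [0,0,4]
    - [0,0,7]
    - [0,0,10]
    - [0,0,13]
    - [0,0,15]
    - [0,0,16]
    - [0,0,16]
  rotation:
    - [0,0,0]
    - [0,0,0]
    - [0,0,0]
    - [0,0,0]
    - [0,0,0]
    - [0,0,0]
    - [0,0,0]

```text
clock: 4.58
position: [0.5212, 0.0186, 0.0538]
tcp_rot: [-179.8, -0.0, 111.0]
contact_force: [-0.2, 0.7, -0.3]
gripper_width: 0.0004
```

jog_arm:
  xyz:
    - [0,0,1]
    - [0,0,2]
    - [0,0,2]
  rotation:
    - [0,0,0]
    - [0,0,0]
    - [0,0,0]

```text
clock: 4.95
position: [0.5211, 0.0186, 0.0517]
tcp_rot: [-179.8, -0.0, 111.0]
contact_force: [-0.1, -1.2, -0.1]
gripper_width: -0.0
```

Run:
```python
from h import *
o=r.get_obs();print(o["contact_force"],o["wrist_torque"],o["tau"])
p,d=camera("side");np.savez("s1.npz",p=p,d=d);blobs("side",p,d,["orange"])
P,D=camera("scene");blobs("scene",P,D,["orange"])
a=cv2.resize(p[180:290,190:330],(700,550),interpolation=2);cv2.imwrite("pics/s1.png",a[:,:,::-1])
```

```text
[-0.0703 -1.1953 -0.0584] [-0.0555 -0.0016  0.0485] [  0.0025 -50.6886   6.1435 -20.913    0.0054  -0.0008   0.0076]
side orange 12 [248.3333 214.75  ] mean [0.5244 0.0113 0.0603] min [0.5175 0.0035 0.0586] max [0.5307 0.018  0.0635]
side orange 44 [266.5909 234.9545] mean [ 0.553  -0.0695  0.0604] min [ 0.5432 -0.0818  0.0578] max [ 0.5632 -0.0581  0.063 ]
```

View pics/s1.png

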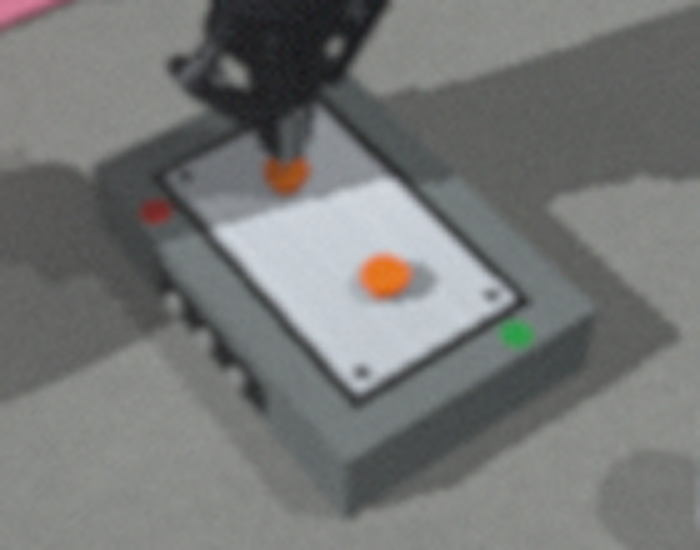

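jog_arm:
  xyz:
    - [0,0,1]
    - [0,0,2]
    - [0,0,3]
    - [0,0,3]
  rotation:
    - [0,0,0]
    - [0,0,0]
    - [0,0,0]
    - [0,0,0]

```text
clock: 5.55
position: [0.5211, 0.0186, 0.0487]
tcp_rot: [-179.8, -0.0, 111.0]
contact_force: [-0.1, -0.1, 0.2]
gripper_width: 0.0002
```

Run:
```python
from h import *
z=np.load("s1.npz");d=z["d"]
for u,v in [(247,204),(247,206),(247,208),(247,210),(247,212),(248,213),(247,215),(247,217),(247,219)]: print(u,v,z["p"][v,u],deproj("side",[[u,v]],[d[v,u]]))
p,d=camera("side");blobs("side",p,d,["orange"])
p,d,T=wsnap("w3");blobs("wrist",p,d,["orange"],T)
a=cv2.resize(p[120:384,150:360],(636,800)) 
cv2.imwrite("pics/w3.png",cv2.resize(p[150:300,160:350],(760,600),interpolation=2)[:,:,::-1])
```

```text
247 204 [77 81 81] [[0.5202 0.0049 0.1096]]
247 206 [82 85 87] [[0.5201 0.0054 0.1016]]
247 208 [82 87 86] [[0.5201 0.0059 0.0935]]
247 210 [83 87 90] [[0.5202 0.0073 0.0844]]
247 212 [111  85  76] [[0.5194 0.0042 0.08  ]]
248 213 [145  79  43] [[0.525  0.0174 0.0609]]
247 215 [152  78  32] [[0.5207 0.0113 0.0603]]
247 217 [144  75  37] [[0.519  0.0043 0.0602]]
247 219 [124 112 108] [[0.5197 0.0083 0.0476]]
side orange 7 [248.7143 214.7143] mean [0.5253 0.0106 0.0609] min [0.5201 0.0067 0.059 ] max [0.5299 0.0145 0.0629]
side orange 44 [266.5455 234.9318] mean [ 0.5528 -0.0697  0.0607] min [ 0.5436 -0.08    0.0586] max [ 0.5636 -0.0583  0.0627]
5.6 [0.5211 0.0185 0.0487] [-179.818    -0.0298  111.0385] F [-0.0399  0.3956 -0.5714] 0.00019385099837585572
wrist orange 520 [252.6173 222.8538] mean [0.5182 0.0248 0.0612] min [0.5089 0.0139 0.0579] max [0.5325 0.0309 0.0633]
```

View pics/w3.png

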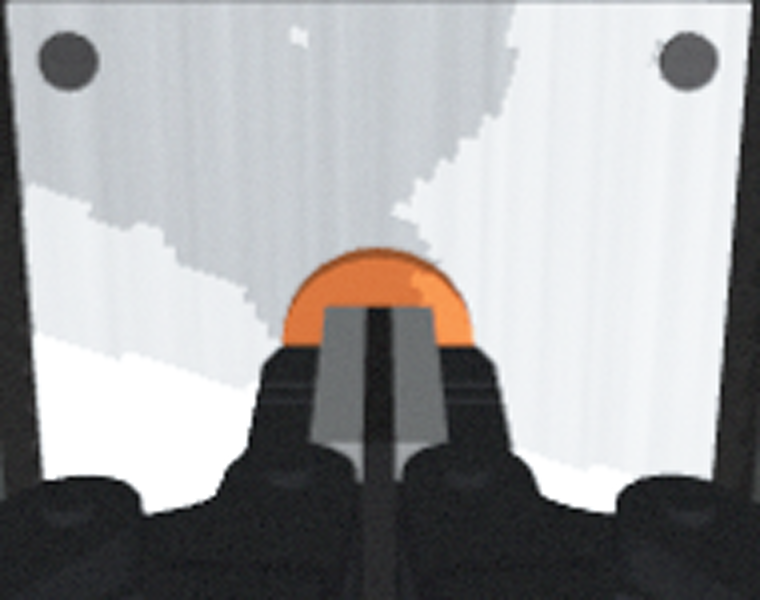

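Run:
```python
from h import *
z=np.load("w3.npz");d=z["d"];T=camera_params("wrist")["T_tool_cam"]
for u,v in [(244,228),(246,230),(262,230),(254,230),(246,240),(246,250),(246,258),(254,250),(230,240),(280,240),(232,250)]: print(u,v,z["p"][v,u],1000*deproj("wrist",[[u,v]],[d[v,u]],T))
```

```text
244 228 [107 111 112] [[ 10.5936  -4.5469 -27.8493]]
246 230 [109 113 113] [[ 11.2163  -3.479  -31.6451]]
262 230 [107 112 113] [[ 10.7481   4.0471 -30.5896]]
254 230 [30 29 29] [[ 10.7813   0.2683 -30.6592]]
246 240 [113 114 117] [[ 10.9633  -3.2111 -41.848 ]]
246 250 [107 110 113] [[ 10.553   -2.9885 -50.39  ]]
246 258 [107 109 111] [[ 10.6717  -2.8055 -57.268 ]]
254 250 [28 30 29] [[ 11.0746   0.2978 -51.4046]]
230 240 [33 35 40] [[  6.4725 -11.026  -32.4231]]
280 240 [33 34 38] [[  7.0376  12.3863 -33.6411]]
232 250 [42 43 47] [[  6.9754  -9.2988 -43.4529]]
```

Measured from two cameras, the real fingertips sit about 27–28 mm behind the reported TCP, so I haven't touched the plug yet. I'll descend with that offset, watching the force.

jog_arm:
  xyz:
    - [0,0,5]
    - [0,0,10]
    - [0,0,13]
    - [0,0,16]
    - [0,0,18]
    - [0,0,18]
  rotation:
    - [0,0,0]
    - [0,0,0]
    - [0,0,0]
    - [0,0,0]
    - [0,0,0]
    - [0,0,0]

```text
clock: 6.4
position: [0.5212, 0.0187, 0.0314]
tcp_rot: [-179.8, -0.1, 111.0]
contact_force: [-3.8, 0.2, 12.3]
gripper_width: 0.0002
```

jog_arm:
  xyz:
    - [0,0,1]
    - [0,0,2]
    - [0,0,3]
    - [0,0,3]
  rotation:
    - [0,0,0]
    - [0,0,0]
    - [0,0,0]
    - [0,0,0]

```text
clock: 6.9
position: [0.5214, 0.0187, 0.0311]
tcp_rot: [-179.9, -0.2, 111.0]
contact_force: [-11.3, 0.1, 39.5]
gripper_width: 0.0002
```

Run:
```python
from h import *
p,d,T=wsnap("w4");blobs("wrist",p,d,["orange"],T)
p,d=camera("side");blobs("side",p,d,["orange"])
```

```text
6.9 [0.5214 0.0187 0.0311] [-179.9187   -0.1646  110.9993] F [-11.3299   0.1043  39.4929] 0.00015268393672105267
wrist orange 276 [251.8877 226.2717] mean [0.5175 0.0266 0.0527] min [0.509  0.0184 0.0497] max [0.5307 0.0309 0.0546]
side orange 43 [266.5814 234.9535] mean [ 0.553  -0.0696  0.0604] min [ 0.5436 -0.0799  0.0577] max [ 0.5628 -0.0587  0.0636]
```

Plug a reads home (top ≈ .053–.054, hard stop at 39 N), so the tips are about 23 mm above the reported TCP. Now plug b.

jog_arm:
  xyz:
    - [0,0,-20]
    - [-30,0,-30]
    - [-70,0,-30]
    - [-90,0,-25]
    - [-90,0,-15]
    - [-90,0,-11]
    - [-90,0,-8]
    - [-90,0,-5]
    - [-90,0,-3]
    - [-90,0,-1]
    - [-90,0,0]
    - [-90,0,1]
  rotation:
    - [0,0,0]
    - [0,0,0]
    - [0,0,0]
    - [0,0,0]
    - [0,0,0]
    - [0,0,0]
    - [0,0,0]
    - [0,0,0]
    - [0,0,0]
    - [0,0,0]
    - [0,0,0]
    - [0,0,0]

```text
clock: 8.5
position: [0.5529, -0.0639, 0.0313]
tcp_rot: [-179.9, -0.3, 111.1]
contact_force: [-9.2, 2.3, 28.5]
gripper_width: 0.0001
```

Run:
```python
from h import *
p,d,T=wsnap("w5");blobs("wrist",p,d,["orange"],T)
```

```text
8.5 [ 0.5529 -0.0639  0.0313] [-179.9014   -0.2781  111.0761] F [-9.2277  2.2561 28.5246] 0.00012957838734217438
wrist orange 2903 [253.722   56.3786] mean [0.5217 0.018  0.0534] min [0.5092 0.005  0.0511] max [0.5343 0.0307 0.0558]
wrist orange 107 [244.5701 227.6449] mean [ 0.5459 -0.0582  0.0527] min [ 0.5415 -0.0646  0.0498] max [ 0.5541 -0.0533  0.0543]
wrist orange 27 [271.7037 232.5926] mean [ 0.5596 -0.0556  0.0532] min [ 0.5576 -0.0569  0.0526] max [ 0.5617 -0.0543  0.0546]
```

Run:
```python
from h import *
go([.529,.280,.24],91.5)
```

```text
shift mm [ 330.5  101.  -207.2] rotvec [-0.15 -0.26 19.57] dist 403.0
```

jog_arm:
  xyz:
    - [0,0,-50]
    - [5,2,-100]
    - [45,14,-140]
    - [90,28,-180]
    - [135,42,-207]
    - [180,56,-207]
    - [225,70,-207]
    - [270,84,-207]
    - [315,97,-207]
    - [331,101,-207]
    - [331,101,-207]
    - [331,101,-207]
  rotation:
    - [0,0,0]
    - [0,0,0]
    - [0,0,3]
    - [0,0,6]
    - [0,0,9]
    - [0,0,12]
    - [0,0,15]
    - [0,0,18]
    - [-0.1,-0.3,19.5]
    - [-0.1,-0.3,19.5]
    - [-0.1,-0.3,19.5]
    - [-0.1,-0.3,19.5]
  grip: 1

```text
clock: 10.05
position: [0.5292, 0.2785, 0.2399]
tcp_rot: [-180.0, 0.1, 91.5]
contact_force: [-0.0, -0.4, -0.1]
gripper_width: 0.0854
```

Run:
```python
from h import *
p,d,T=wsnap("w6");blobs("wrist",p,d,["yellow"],T,20)
v,u=np.nonzero(d>0);P=deproj("wrist",np.c_[u,v],d[v,u],T);h=cv2.cvtColor(p,cv2.COLOR_RGB2HSV)[v,u]
near=(abs(P[:,0]-.53)<.06)&(abs(P[:,1]-.3)<.06)
y=near&(h[:,0]>19)&(h[:,0]<31)&(h[:,1]>150)
for n,m in(("top",y&(P[:,2]>.150)&(P[:,2]<.162)),("bright",y&(h[:,2]>215))):
    q=(P[m,:2]*1000).astype(np.float32);print(n,m.sum(),cv2.minAreaRect(q),P[m].mean(0))
k=near&(h[:,2]<45)&(P[:,2]>.087)&(P[:,2]<.096);print("collar",k.sum(),P[k].min(0),P[k].max(0),cv2.minEnclosingCircle((P[k,:2]*1000).astype(np.float32)))
b=near&(h[:,0]>100)&(h[:,0]<118)&(h[:,1]>120)&(P[:,2]>.081)&(P[:,2]<.09);print("prongs",cv2.minAreaRect((P[b,:2]*1000).astype(np.float32)),P[b,2].mean())
cv2.imwrite("pics/w6c.png",cv2.resize(p[60:260,150:370],(660,600),interpolation=2)[:,:,::-1])
```

```text
10.05 [0.5292 0.2785 0.2399] [-179.9716    0.0875   91.4709] F [-0.0009 -0.3683 -0.099 ] 0.08541222985274523
wrist yellow 165 [255.3333 151.1697] mean [0.5298 0.303  0.1213] min [0.5211 0.3015 0.0948] max [0.5383 0.3034 0.1441]
wrist yellow 75 [257.6933 161.92  ] mean [0.5318 0.2991 0.1535] min [0.5211 0.2873 0.1503] max [0.5389 0.3033 0.1557]
top 65 ((530.0734252929688, 295.17376708984375), (17.55449676513672, 16.14989471435547), 1.4196531772613525) [0.5322 0.2987 0.1534]
bright 30 ((529.6830444335938, 294.7059020996094), (16.717376708984375, 15.352006912231445), 1.8236231803894043) [0.5323 0.2964 0.1539]
collar 488 [0.5111 0.2811 0.0881] [0.5485 0.3135 0.0925] ((529.4646606445312, 295.12750244140625), 19.49983787536621)
prongs ((534.2240600585938, 296.22760009765625), (71.7115707397461, 55.284461975097656), 23.38351821899414) 0.08445279727393892
```

View pics/w6c.png

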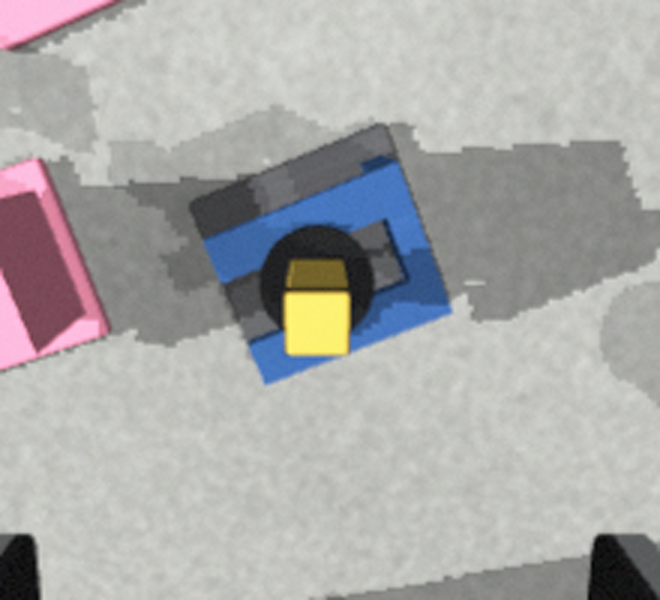

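Run:
```python
from h import *
z=np.load("w6.npz");T=z["T"];d=z["d"];p=z["p"]
h=cv2.cvtColor(p,cv2.COLOR_RGB2HSV);m=(h[...,0]>160)&(h[...,1]>60)&(d>0)
v,u=np.nonzero(m);P=deproj("wrist",np.c_[u,v],d[v,u],T);P=P[P[:,2]>.05];i=P[:,0].argmax();print(P[i],P[P[:,1]<.33].max(0))
go([.5297,.2948,.14],91.5)
go([.5297,.2948,.082],91.5)
```

```text
[0.5925 0.2917 0.3306] [0.5925 0.3179 0.3568]
shift mm [ 16.6   0.8 100. ] rotvec [-0.02  0.07 -0.07] dist 101.4
shift mm [ 16.6   0.8 158. ] rotvec [-0.02  0.07 -0.07] dist 158.9
```

jog_arm:
  xyz:
    - [8,0,0]
    - [16.5,1,20]
    - [16.5,1,50]
    - [16.5,1,85]
    - [16.5,1,115]
    - [16.5,1,140]
    - [16.5,1,153]
    - [16.5,1,158]
    - [16.5,1,158]
  rotation:
    - [0,0,0]
    - [0,0,0]
    - [0,0,0]
    - [0,0,0]
    - [0,0,0]
    - [0,0,0]
    - [0,0,0]
    - [0,0,0]
    - [0,0,0]
  grip: 0.5

```text
clock: 11.22
position: [0.5301, 0.2947, 0.0821]
tcp_rot: [-180.0, 0.1, 91.4]
contact_force: [-0.1, 0.5, 0.6]
gripper_width: 0.0424
```

jog_arm:
  xyz:
    - [0,0,0]
    - [0,0,0]
    - [0,0,0]
    - [0,0,0]
    - [0,0,0]
    - [0,0,0]
  rotation:
    - [0,0,0]
    - [0,0,0]
    - [0,0,0]
    - [0,0,0]
    - [0,0,0]
    - [0,0,0]
  grip: 0
  grip_force: 50

```text
clock: 11.98
position: [0.5307, 0.2951, 0.0831]
tcp_rot: [179.9, 0.0, 91.4]
contact_force: [0.3, -0.2, 5.7]
gripper_width: 0.0175
```

jog_arm:
  xyz:
    - [0,0,-10]
    - [0,0,-30]
    - [0,0,-60]
    - [0,0,-90]
    - [0,0,-100]
    - [0,0,-100]
  rotation:
    - [0,0,0]
    - [0,0,0]
    - [0,0,0]
    - [0,0,0]
    - [0,0,0]
    - [0,0,0]

```text
clock: 12.72
position: [0.5305, 0.2952, 0.1833]
tcp_rot: [179.9, -0.0, 91.4]
contact_force: [0.6, 0.3, -1.0]
gripper_width: 0.0172
```

Run:
```python
from h import *
p,d,T=wsnap("w7")
s,ds=camera("side");np.savez("s7.npz",p=s,d=ds);blobs("side",s,ds,["yellow"])
S,D=camera("scene");np.savez("c7.npz",p=S,d=D);blobs("scene",S,D,["yellow"])
c=camera_params("scene");t=r.get_obs()["position"]
for n in("scene","side"):
    c=camera_params(n)
    for q in (t,t+[0,0,-.03],t+[0,0,.02]):
        a=c["world_to_cam"]@np.r_[q,1];a=c["K"]@a[:3]/a[2];print(n,a[:2])
a=cv2.resize(S[180:300,270:400],(520,480),interpolation=2);b=cv2.resize(p[100:300,170:340],(408,480),interpolation=2)[:,:280]
cv2.imwrite("pics/m7.png",np.hstack([a,b])[:,:,::-1])
```

```text
12.725 [0.5305 0.2952 0.1833] [179.9085  -0.0214  91.4352] F [ 0.6371  0.2982 -1.0108] 0.01724791600516442
side yellow 80 [227.0875 112.475 ] mean [0.5301 0.2849 0.2161] min [0.5212 0.2808 0.1882] max [0.5373 0.3    0.243 ]
scene yellow 152 [338.4671 212.5197] mean [0.5301 0.3045 0.2158] min [0.5206 0.288  0.1903] max [0.5439 0.3087 0.2464]
scene [332.1376 223.1003]
scene [329.7105 234.5878]
scene [333.8341 215.0708]
side [227.0415 120.7835]
side [227.628  129.1448]
side [226.6377 115.0271]
```

View pics/m7.png

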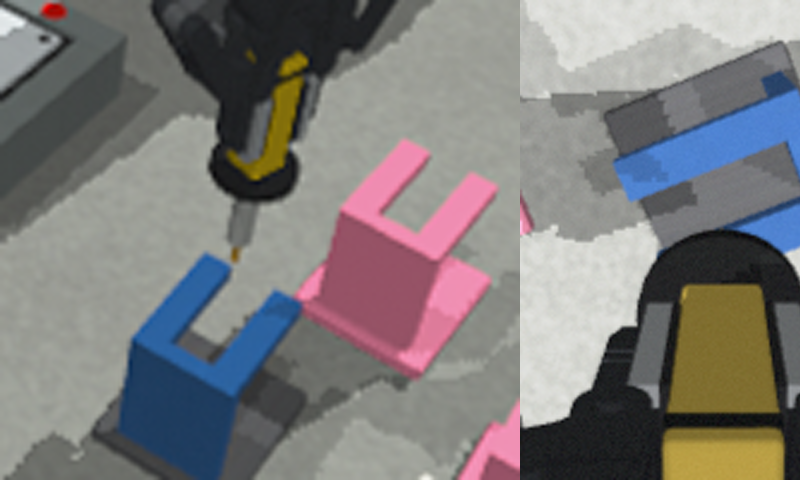

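Run:
```python
from h import *
z=np.load("w7.npz");p,d=z["p"],z["d"];T=camera_params("wrist")["T_tool_cam"]
v,u=np.nonzero(d>0);P=1000*deproj("wrist",np.c_[u,v],d[v,u],T);h=cv2.cvtColor(p,cv2.COLOR_RGB2HSV)[v,u]
f=(h[:,0]>18)&(h[:,0]<32)&(h[:,1]>130)&(abs(P[:,0])<30)&(abs(P[:,1])<30)
print(f.sum());Q=P[f]
for lo in range(-75,10,8):
    m=(Q[:,2]>=lo)&(Q[:,2]<lo+8)
    if m.sum()>5:print(lo,m.sum(),"x",np.median(Q[m,0]),"y",Q[m,1].min(),Q[m,1].max())
k=(h[:,2]<45)&(P[:,0]>9)&(P[:,0]<25)&(abs(P[:,1])<24)&(P[:,2]>-14)&(P[:,2]<8)
print("collar",k.sum(),P[k].min(0),P[k].max(0),np.percentile(P[k],[2,50,98],axis=0))
t=k&(P[:,2]<-3.0);q=P[k]
# fit circle of radius 20 to front (max x) rim per y bin
from scipy.optimize import least_squares
b=[(y,q[(q[:,1]>y-1)&(q[:,1]<y+1),0].max()) for y in range(-14,15,2) if ((q[:,1]>y-1)&(q[:,1]<y+1)).any()]
b=np.array(b);s=least_squares(lambda c:np.hypot(b[:,0]-c[1],b[:,1]-c[0])-20,[0,0]);print("collar centre x,y",s.x,np.round(s.fun,1))
```

```text
4484
-75 2334 x 1.377921775992566 y -8.540339128119067 9.346865154651505
-67 266 x 8.137015810613851 y -9.599836307540977 9.134229929077389
-59 458 x 8.16757042191248 y -9.716873869782894 9.163241569692513
-51 359 x 8.185229797989988 y -8.258258647745892 9.085194658154217
-43 319 x 8.165011017250409 y -8.22655157931802 9.210486397711485
-35 264 x 8.093202926408438 y -8.243023574620866 9.30450864181707
-27 218 x 8.117991658100152 y -8.427205936424595 9.213954149770405
-19 191 x 8.044867930314593 y -8.551164991128795 9.13630767832639
-11 74 x 7.926442376634656 y -9.147210965270999 8.87257812698194
collar 905 [  9.0416 -16.7914  -9.6827] [19.2036 16.699  -1.1307] [[  9.2334 -14.5438  -8.4354]
 [ 13.5166  -0.2915  -7.1422]
 [ 18.9406  14.8429  -2.5981]]
collar centre x,y [-0.5723  0.2497] [ 0.2  0.  -0.   0.1  0.2  0.2 -0.3 -0.2 -0.3 -0.1 -0.1 -0.1  0.1  0.4
  0.1]
```

```bash
cat >> h.py <<'E'
H0=(.5375,-.0242,20.9);OFF=np.array([.0003,-.0008,0])
def seam(x,y,z,H=None): return h2w([[x,y]],H or H0,z)[0]-OFF
E
python3 -c "
from h import *
print(seam(-54,70,.125));go(seam(-54,70,.125),91.4)"
```

```text
[0.4618 0.0227 0.125 ]
shift mm [-270.2  -74.7   57.1] rotvec [-0.04  0.08  0.03] dist 286.1
```

jog_arm:
  xyz:
    - [-20,-6,0]
    - [-55,-15,5]
    - [-92,-25,12]
    - [-130,-36,20]
    - [-168,-46,30]
    - [-206,-57,40]
    - [-240,-66,50]
    - [-262,-72,57]
    - [-270,-74.7,57]
    - [-270,-74.7,57]
    - [-270,-74.7,57]
  rotation:
    - [0,0,0]
    - [0,0,0]
    - [0,0,0]
    - [0,0,0]
    - [0,0,0]
    - [0,0,0]
    - [0,0,0]
    - [0,0,0]
    - [0,0,0]
    - [0,0,0]
    - [0,0,0]

```text
clock: 14.25
position: [0.4623, 0.024, 0.1253]
tcp_rot: [-180.0, 0.1, 91.5]
contact_force: [0.0, -0.8, -1.5]
gripper_width: 0.0171
```

Run:
```python
from h import *
p,d,T=wsnap("w8")
s,ds=camera("side");S,D=camera("scene")
seamfit(p,T,H0,[("-x",t) for t in (50,60,75,85)]+[("+y",t) for t in(-40,-20,0,20)]+[("+x",t) for t in (40,60,80)])
a=cv2.resize(s[170:270,180:310],(400,308),interpolation=2);b=cv2.resize(S[130:230,220:350],(400,308),interpolation=2)
c=cv2.resize(p[100:300,110:360],(400,320),interpolation=2)
cv2.imwrite("pics/m8.png",np.vstack([np.hstack([a,b]),np.hstack([c,c])])[:,:,::-1][:600])
```

```text
14.25 [0.4623 0.024  0.1253] [-179.9916    0.0595   91.5104] F [ 0.0114 -0.8118 -1.5464] 0.017144063147377774
skip -x 50 16.499999999999943
skip -x 60 19.699999999999932
skip -x 50 17.19999999999994
skip -x 60 17.69999999999994
skip -x 50 17.19999999999994
skip -x 60 17.799999999999937
[('-x', 75, np.float64(0.05), np.float64(6.9)), ('-x', 85, np.float64(0.05), np.float64(6.9)), ('+y', -40, np.float64(0.05), np.float64(6.7)), ('+y', -20, np.float64(-0.0), np.float64(6.8)), ('+y', 0, np.float64(-0.05), np.float64(6.7)), ('+y', 20, np.float64(-0.05), np.float64(6.9)), ('+x', 40, np.float64(0.05), np.float64(7.1)), ('+x', 60, np.float64(-0.1), np.float64(7.0)), ('+x', 80, np.float64(-0.0), np.float64(7.2))]
H [ 0.5374 -0.0239 20.9102] res [ 0.03  0.02  0.03  0.   -0.03 -0.    0.07 -0.1  -0.02]
```

View pics/m8.png

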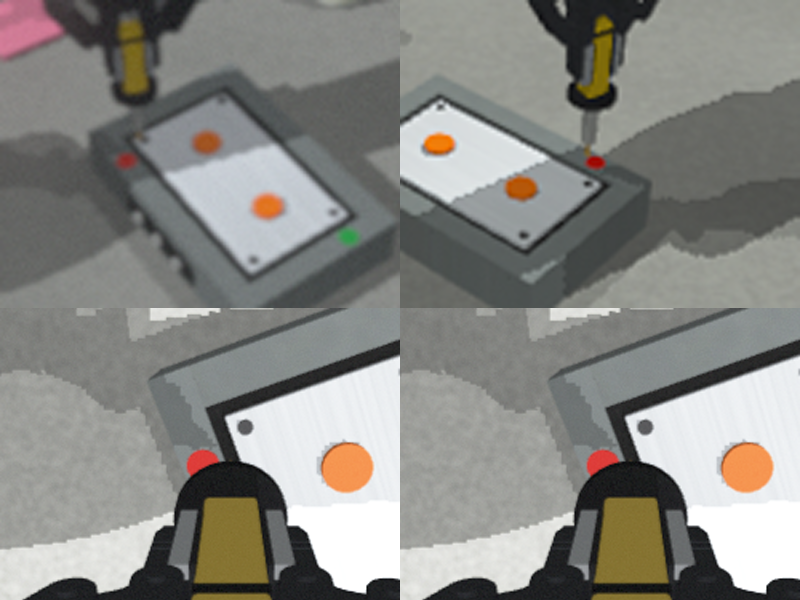

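```bash
sed -i 's/^H0=.*;OFF/H0=(.53745,-.0240,20.9);OFF/' h.py; python3 -c "
from h import *
go(seam(-54,70,.0995),91.5)"
```

```text
shift mm [-0.8 -0.4 25.7] rotvec [-0.02  0.07  0.01] dist 25.7
```

jog_arm:
  xyz:
    - [-0.8,-0.4,0]
    - [-0.8,-0.4,5]
    - [-0.8,-0.4,10]
    - [-0.8,-0.4,14]
    - [-0.8,-0.4,18]
    - [-0.8,-0.4,21]
    - [-0.8,-0.4,23.5]
    - [-0.8,-0.4,25.5]
    - [-0.8,-0.4,25.5]
  rotation:
    - [0,0,0]
    - [0,0,0]
    - [0,0,0]
    - [0,0,0]
    - [0,0,0]
    - [0,0,0]
    - [0,0,0]
    - [0,0,0]
    - [0,0,0]

```text
clock: 15.52
position: [0.4617, 0.0229, 0.0997]
tcp_rot: [-180.0, 0.1, 91.5]
contact_force: [-0.2, -0.1, 0.5]
gripper_width: 0.0175
```

Run:
```python
from h import *
p,d,T=wsnap("w9");go(seam(-54,70,.0995),91.5)
T=camera_params("wrist")["T_tool_cam"]
v,u=np.nonzero(d>0);P=1000*deproj("wrist",np.c_[u,v],d[v,u],T);h=cv2.cvtColor(p,cv2.COLOR_RGB2HSV)[v,u]
f=(h[:,0]>18)&(h[:,0]<32)&(h[:,1]>130)&(abs(P[:,0]-8)<2)&(P[:,2]<-10)&(abs(P[:,1])<12);print(np.median(P[f],0))
for i in range(3):
    print(r.get_obs()["contact_force"]); camera("wrist")
k=(h[:,2]<45)&(P[:,0]>9)&(P[:,0]<25)&(abs(P[:,1])<24)&(P[:,2]>-14)&(P[:,2]<8)
print("collar",np.percentile(P[k],[2,50,98],axis=0))
```

```text
15.525 [0.4617 0.0229 0.0997] [-179.9791    0.0686   91.5126] F [-0.183  -0.1387  0.5394] 0.017518747634922196
shift mm [ 0.  -0.   0.3] rotvec [-0.02  0.07  0.01] dist 0.3
[  8.1361   0.3041 -50.3114]
[-0.3517  0.3796  0.1936]
[-0.4774  0.3273  0.1438]
[-0.4952 -0.731  -0.5115]
collar [[  9.1441 -14.8704  -8.6304]
 [ 13.587   -0.2854  -7.305 ]
 [ 18.9891  14.9491  -2.76  ]]
```

jog_arm:
  xyz:
    - [-1.9,0.7,1]
    - [-4.7,1.7,1]
    - [-8.0,2.8,1]
    - [-11.3,4.0,1]
    - [-14.6,5.2,1]
    - [-17.9,6.3,1]
    - [-21.2,7.5,1]
    - [-24.5,8.7,1]
    - [-27.8,9.8,1]
    - [-31.1,11.0,1]
    - [-34.4,12.1,1]
    - [-37.7,13.3,1]
  rotation:
    - [0,0,0]
    - [0,0,0]
    - [0,0,0]
    - [0,0,0]
    - [0,0,0]
    - [0,0,0]
    - [0,0,0]
    - [0,0,0]
    - [0,0,0]
    - [0,0,0]
    - [0,0,0]
    - [0,0,0]

```text
clock: 17.23
position: [0.4761, -0.0146, 0.0989]
tcp_rot: [-180.0, 0.1, 91.5]
contact_force: [-0.7, 2.0, 0.6]
gripper_width: 0.0173
```

```bash
cat >> h.py <<'E'
def where():
    o=r.get_obs();D=(o["position"]+OFF-[H0[0],H0[1],0])*1000;a=np.radians(H0[2]);c,s=np.cos(a),np.sin(a)
    F=o["contact_force"];print("housing tip xy",(c*D[0]+s*D[1]).round(2),(-s*D[0]+c*D[1]).round(2),"tcp z",o["position"][2],"F housing",(c*F[0]+s*F[1]).round(2),(-s*F[0]+c*F[1]).round(2),F[2].round(2),o["tcp_rot"],o["qvel"].round(1),o["clock"])
E
python3 - <<'E'
from h import *
where();go(seam(-54,-94,.0987),91.5)
E
```

```text
housing tip xy -53.97 29.8 tcp z 0.09885780150105926 F housing 0.08 2.12 0.61 [-179.9828    0.0665   91.5157] [ 3.2  1.1  0.3 -1.4 -0.8  0.6  3.8] 17.225
shift mm [-116.8   41.1    0.3] rotvec [-0.02  0.07  0.02] dist 123.8
```

jog_arm:
  xyz:
    - [-3.8,1.3,0]
    - [-7.5,2.7,0]
    - [-11.3,4.0,0]
    - [-15.1,5.3,0]
    - [-18.9,6.6,0]
    - [-22.6,8.0,0]
    - [-26.4,9.3,0]
    - [-30.2,10.6,0]
    - [-33.9,11.9,0]
    - [-37.7,13.3,0]
    - [-41.5,14.6,0]
    - [-45.3,15.9,0]
  rotation:
    - [0,0,0]
    - [0,0,0]
    - [0,0,0]
    - [0,0,0]
    - [0,0,0]
    - [0,0,0]
    - [0,0,0]
    - [0,0,0]
    - [0,0,0]
    - [0,0,0]
    - [0,0,0]
    - [0,0,0]

```text
clock: 18.73
position: [0.4933, -0.0597, 0.0989]
tcp_rot: [-180.0, 0.1, 91.5]
contact_force: [-0.2, 1.4, 1.5]
gripper_width: 0.0175
```

Run:
```python
from h import *
where();go(seam(-54,-94,.0987),91.5)
```

```text
housing tip xy -54.02 -18.46 tcp z 0.09889743873114126 F housing 0.27 1.41 1.51 [-179.9807    0.0652   91.5115] [ 3.7  1.4  0.2 -1.9 -0.9  0.8  4. ] 18.725
shift mm [-71.2  25.1   0.3] rotvec [-0.02  0.07  0.01] dist 75.5
```

jog_arm:
  xyz:
    - [-3.8,1.3,0]
    - [-7.5,2.7,0]
    - [-11.3,4.0,0]
    - [-15.1,5.3,0]
    - [-18.9,6.7,0]
    - [-22.6,8.0,0]
    - [-26.4,9.3,0]
    - [-30.2,10.6,0]
    - [-33.9,12.0,0]
    - [-37.7,13.3,0]
    - [-41.5,14.6,0]
    - [-45.3,15.9,0]
  rotation:
    - [0,0,0]
    - [0,0,0]
    - [0,0,0]
    - [0,0,0]
    - [0,0,0]
    - [0,0,0]
    - [0,0,0]
    - [0,0,0]
    - [0,0,0]
    - [0,0,0]
    - [0,0,0]
    - [0,0,0]

```text
clock: 20.23
position: [0.5104, -0.1048, 0.0989]
tcp_rot: [-180.0, 0.1, 91.5]
contact_force: [-0.2, 1.6, 0.7]
gripper_width: 0.0174
```

Run:
```python
from h import *
where();go(seam(-54,-94,.0987),91.5)
```

```text
housing tip xy -54.07 -66.73 tcp z 0.09893198736799988 F housing 0.41 1.6 0.74 [-179.9782    0.0663   91.5157] [ 3.5  1.6 -0.  -2.3 -0.8  0.9  3.6] 20.225
shift mm [-25.7   9.1   0.3] rotvec [-0.02  0.07  0.02] dist 27.3
```

Straight to the corner, settling there.

jog_arm:
  xyz:
    - [-3.8,1.4,0]
    - [-7.5,2.7,0]
    - [-11.3,4.0,0]
    - [-15.1,5.4,0]
    - [-18.8,6.7,0]
    - [-22.0,7.8,0]
    - [-24.3,8.6,0]
    - [-25.7,9.1,0]
    - [-25.7,9.1,0]
    - [-25.7,9.1,0]
  rotation:
    - [0,0,0]
    - [0,0,0]
    - [0,0,0]
    - [0,0,0]
    - [0,0,0]
    - [0,0,0]
    - [0,0,0]
    - [0,0,0]
    - [0,0,0]
    - [0,0,0]

```text
clock: 21.48
position: [0.5204, -0.1306, 0.099]
tcp_rot: [-180.0, 0.1, 91.5]
contact_force: [-0.1, 0.1, 0.1]
gripper_width: 0.0177
```

Run:
```python
from h import *
where();go(seam(-54,-94,.0987),91.5);go(seam(36,-94,.0987),91.5)
```

```text
housing tip xy -54.0 -94.32 tcp z 0.09904821404188598 F housing -0.08 0.15 0.05 [-179.9997    0.0927   91.5117] [-0.1  0.  -0.   0.1  0.   0.1 -0. ] 21.475
shift mm [ 0.3 -0.1  0.3] rotvec [-0.    0.09  0.01] dist 0.5
shift mm [30.2 84.8  0.3] rotvec [-0.    0.09  0.01] dist 90.0
```

jog_arm:
  xyz:
    - [0.7,1.9,0.3]
    - [1.8,4.7,0.3]
    - [3.1,8.5,0.3]
    - [4.4,12.2,0.3]
    - [5.7,16.0,0.3]
    - [7.1,19.8,0.3]
    - [8.4,23.6,0.3]
    - [9.8,27.3,0.3]
    - [11.1,31.1,0.3]
    - [12.4,34.9,0.3]
    - [13.8,38.6,0.3]
    - [15.1,42.4,0.3]
  rotation:
    - [0,0,0]
    - [0,0,0]
    - [0,0,0]
    - [0,0,0]
    - [0,0,0]
    - [0,0,0]
    - [0,0,0]
    - [0,0,0]
    - [0,0,0]
    - [0,0,0]
    - [0,0,0]
    - [0,0,0]

```text
clock: 22.98
position: [0.5626, -0.1143, 0.0987]
tcp_rot: [-180.0, 0.1, 91.5]
contact_force: [-1.2, 0.6, 1.0]
gripper_width: 0.0176
```

Run:
```python
from h import *
where();go(seam(36.5,-94,.0987),91.5)
```

```text
housing tip xy -8.74 -94.16 tcp z 0.09872101797675856 F housing -0.87 0.96 1.05 [-179.9991    0.0924   91.5105] [-0.5  2.3 -0.4 -4.  -0.7  1.7 -1.1] 22.975
shift mm [15.2 42.6 -0. ] rotvec [-0.    0.09  0.01] dist 45.2
```

jog_arm:
  xyz:
    - [1.4,3.8,0]
    - [2.7,7.5,0]
    - [4.0,11.3,0]
    - [5.4,15.1,0]
    - [6.7,18.9,0]
    - [8.1,22.6,0]
    - [9.4,26.4,0]
    - [10.8,30.2,0]
    - [12.1,33.9,0]
    - [13.3,37.4,0]
    - [14.4,40.3,0]
    - [15.2,42.6,0]
  rotation:
    - [0,0,0]
    - [0,0,0]
    - [0,0,0]
    - [0,0,0]
    - [0,0,0]
    - [0,0,0]
    - [0,0,0]
    - [0,0,0]
    - [0,0,0]
    - [0,0,0]
    - [0,0,0]
    - [0,0,0]

```text
clock: 24.48
position: [0.605, -0.0979, 0.0987]
tcp_rot: [180.0, 0.1, 91.5]
contact_force: [-0.2, -0.5, 1.5]
gripper_width: 0.0177
```

jog_arm:
  xyz:
    - [0,0,0]
    - [0,0,0]
  rotation:
    - [0,0,0]
    - [0,0,0]

```text
clock: 24.72
position: [0.6056, -0.0977, 0.0989]
tcp_rot: [179.9, 0.1, 91.5]
contact_force: [0.0, 0.3, 1.4]
gripper_width: 0.0171
```

Run:
```python
from h import *
where();go(seam(36,-94,.0987),91.5)
p,d,T=wsnap("w10");go([.5305,.2952,.1833],91.45);s,ds=camera("side")
T=camera_params("wrist")["T_tool_cam"]
v,u=np.nonzero(d>0);P=1000*deproj("wrist",np.c_[u,v],d[v,u],T);h=cv2.cvtColor(p,cv2.COLOR_RGB2HSV)[v,u]
f=(h[:,0]>18)&(h[:,0]<32)&(h[:,1]>130)&(abs(P[:,0]-8)<2)&(P[:,2]<-10)&(abs(P[:,1])<12);print(np.median(P[f],0))
k=(h[:,2]<45)&(P[:,0]>9)&(P[:,0]<25)&(abs(P[:,1])<24)&(P[:,2]>-14)&(P[:,2]<8)
print("collar",np.percentile(P[k],[2,50,98],axis=0))
cv2.imwrite("pics/s10.png",cv2.resize(s[180:290,200:330],(650,550),interpolation=2)[:,:,::-1])
```

```text
housing tip xy 37.35 -93.98 tcp z 0.098904022547396 F housing 0.15 0.3 1.43 [179.9273   0.0871  91.5211] [ 0.1 -0.1  0.1  0.2  0.  -0.  -0. ] 24.725
shift mm [-0.5 -1.3  0.2] rotvec [0.07 0.09 0.02] dist 1.4
24.725 [ 0.6056 -0.0977  0.0989] [179.9273   0.0871  91.5211] F [0.0329 0.3384 1.4297] 0.01706647031698638
shift mm [394.6 -64.5 -85. ] rotvec [0.07 0.08 0.07] dist 408.8
[  8.1558   0.3076 -50.6209]
collar [[  9.2097 -14.7956  -8.509 ]
 [ 13.6376   0.2448  -7.206 ]
 [ 19.0034  15.0051  -2.3438]]
```

View pics/s10.png

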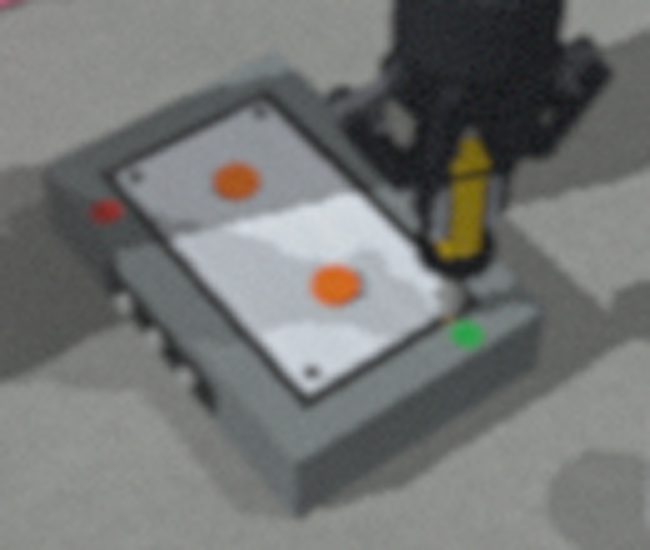

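The tip is beside the green dot in the seam; both plugs are flat. Next: lift out and return to the stand.

jog_arm:
  xyz:
    - [0,0,-12]
    - [0,0,-40]
    - [15,-2,-75]
    - [50,-8,-90]
    - [95,-15,-90]
    - [140,-23,-90]
    - [185,-30,-90]
    - [230,-38,-90]
    - [275,-45,-90]
    - [320,-52,-90]
    - [360,-59,-90]
    - [385,-63,-88]
  rotation:
    - [0,0,0]
    - [0,0,0]
    - [0,0,0]
    - [0,0,0]
    - [0,0,0]
    - [0,0,0]
    - [0,0,0]
    - [0,0,0]
    - [0,0,0]
    - [0,0,0]
    - [0,0,0]
    - [0,0,0]

```text
clock: 26.32
position: [0.5312, 0.2881, 0.1868]
tcp_rot: [179.9, 0.0, 91.7]
contact_force: [-0.2, 0.1, -2.5]
gripper_width: 0.0172
```

jog_arm:
  xyz:
    - [9,-1.5,0]
    - [9,-1.5,0]
    - [9,-1.5,0]
  rotation:
    - [0,0,0]
    - [0,0,0]
    - [0,0,0]

```text
clock: 26.7
position: [0.53, 0.2953, 0.1871]
tcp_rot: [179.9, 0.1, 91.5]
contact_force: [0.4, 0.4, -0.9]
gripper_width: 0.0173
```

Run:
```python
from h import *
o=r.get_obs();print(o["clock"],o["position"],o["contact_force"]);go([.5305,.2952,.0838],91.45)
```

```text
26.7 [0.53   0.2953 0.1871] [ 0.4197  0.4368 -0.9276]
shift mm [  0.    0.3 103.3] rotvec [0.08 0.08 0.09] dist 103.3
```

jog_arm:
  xyz:
    - [0,0,15]
    - [0,0,40]
    - [0,0,65]
    - [0,0,85]
    - [0,0,96]
    - [0,0,100]
    - [0,0,102]
    - [0,0,103]
    - [0,0,103.8]
    - [0,0,103.8]
  rotation:
    - [0,0,0]
    - [0,0,0]
    - [0,0,0]
    - [0,0,0]
    - [0,0,0]
    - [0,0,0]
    - [0,0,0]
    - [0,0,0]
    - [0,0,0]
    - [0,0,0]

```text
clock: 27.95
position: [0.5303, 0.2953, 0.0836]
tcp_rot: [179.9, 0.1, 91.5]
contact_force: [0.0, -1.2, -1.8]
gripper_width: 0.0176
```

jog_arm:
  xyz:
    - [0,0,0.6]
    - [0,0,1]
    - [0,0,1]
  rotation:
    - [0,0,0]
    - [0,0,0]
    - [0,0,0]

```text
clock: 28.32
position: [0.5304, 0.2954, 0.0831]
tcp_rot: [179.9, 0.0, 91.5]
contact_force: [-1.6, -1.4, 4.9]
gripper_width: 0.0172
```

Seated (contact at the same z .0831 as at the grasp). Release, back off upward.

jog_arm:
  xyz:
    - [0,0,0]
    - [0,0,0]
    - [0,0,0]
    - [0,0,0]
    - [0,0,0]
  rotation:
    - [0,0,0]
    - [0,0,0]
    - [0,0,0]
    - [0,0,0]
    - [0,0,0]
  grip: 0.5

```text
clock: 28.95
position: [0.5304, 0.2954, 0.0831]
tcp_rot: [179.9, 0.0, 91.5]
contact_force: [0.5, -0.7, 0.2]
gripper_width: 0.0427
```

jog_arm:
  xyz:
    - [0,0,-10]
    - [0,0,-30]
    - [0,0,-60]
    - [0,0,-90]
    - [-5,0,-120]
    - [-30,0,-150]
    - [-45,0,-160]
    - [-45,0,-160]
  rotation:
    - [0,0,0]
    - [0,0,0]
    - [0,0,0]
    - [0,0,0]
    - [0,0,0]
    - [0,0,0]
    - [0,0,0]
    - [0,0,0]

```text
clock: 29.95
position: [0.5317, 0.2494, 0.2437]
tcp_rot: [179.8, -0.0, 91.4]
contact_force: [-1.1, 0.6, 0.1]
gripper_width: 0.0427
```

Run:
```python
from h import *
p,d,T=wsnap("w11");blobs("wrist",p,d,["yellow"],T,20)
S,D=camera("scene");s,ds=camera("side");blobs("scene",S,D,["orange","yellow","green"]);blobs("side",s,ds,["orange","yellow","green"])
a=cv2.resize(S[140:300,180:400],(550,400),interpolation=2);b=cv2.resize(p[100:260,200:300],(250,400),interpolation=2)
cv2.imwrite("pics/m11.png",np.hstack([a,b])[:,:,::-1])
```

```text
29.95 [0.5317 0.2494 0.2437] [179.8237  -0.0094  91.4123] F [-1.1373  0.63    0.1016] 0.04269739257101918
wrist yellow 108 [255.4537 121.5463] mean [0.5321 0.3018 0.1362] min [0.5218 0.2873 0.0946] max [0.5394 0.3039 0.1555]
scene orange 4 [261.75 189.75] mean [0.5131 0.0205 0.0531] min [0.5089 0.0178 0.0527] max [0.5176 0.0245 0.0537]
scene yellow 80 [330.325  234.8375] mean [0.5264 0.2931 0.1481] min [ 0.4098  0.1766 -0.0031] max [0.5398 0.3063 0.1558]
scene yellow 232 [327.0043 249.4181] mean [0.5352 0.301  0.1193] min [0.5233 0.2829 0.0897] max [0.5403 0.3072 0.1472]
scene green 16 [205.3125 173.375 ] mean [ 0.6095 -0.1127  0.0503] min [ 0.6023 -0.1185  0.0487] max [ 0.6153 -0.1066  0.0522]
scene green 512 [225.041  282.1211] mean [0.7259 0.2479 0.0781] min [ 0.7009  0.1642 -0.0012] max [0.7486 0.2699 0.0821]
side orange 31 [247. 216.] mean [0.5212 0.0141 0.0532] min [0.5125 0.0049 0.051 ] max [0.5298 0.0231 0.0562]
side orange 41 [266.5854 236.6585] mean [ 0.5533 -0.0689  0.0527] min [ 0.5434 -0.0777  0.0499] max [ 0.564  -0.0591  0.0544]
side yellow 99 [228.1717 138.0101] mean [0.5283 0.2872 0.1238] min [0.52   0.2792 0.0863] max [0.5388 0.3059 0.1561]
side green 110 [291.0909 150.3636] mean [0.7212 0.2342 0.0773] min [0.7015 0.2149 0.0687] max [0.7434 0.2581 0.0813]
side green 12 [292.75   246.4167] mean [ 0.6098 -0.1136  0.0489] min [ 0.6048 -0.1196  0.0463] max [ 0.6136 -0.1077  0.0526]
```

View pics/m11.png

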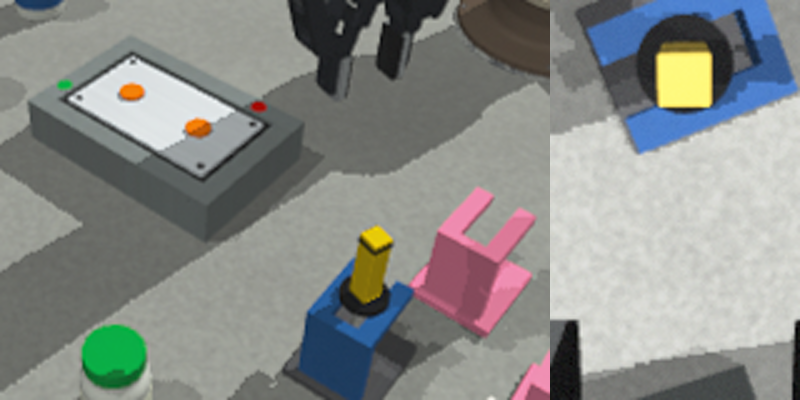

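The probe hangs upright in the blue fork (scene crop handle at (370,265)). Both plugs are home at z ≈ .053 and the arm is clear.

```bash
python3 -c "
from h import *
print(workorder.finish_job())"
```

```text
the job is handed in; nothing more can be done
None
```

The job is done and handed in at about 30 s on the clock. The hand-in gave no verdict.

- **Plugs:** I pressed both against their stops, with about 39 N on a and 28 N on b. Their tops now read z ≈ 53 mm in the side view, against 54 mm expected when home. My first presses on plug a never reached it: the real fingertips sit about 23–27 mm behind the reported TCP. I measured that from two cameras and corrected for it.
- **Seam:** I ran the probe at about 3 cm/s from the red dot, round the (-54, -94) corner, to the green dot.
    - **Sideways:** By the measured pose, the tip was within about 0.2 mm of the centre line where I checked. It overshot the corner by 0.3 mm and the end by about 1.4 mm.
    - **Spring:** The vertical force suggests roughly 1.5 to 6 mm of spring travel, but that reading is noisy by about ±0.5 N. I could not see the tip inside the groove; that it stayed down rests on height, force and the tracked path.
- **Stand:** The probe hangs upright in the blue fork. Contact came at the same height as when I picked it up, and its top is again at about 155 mm.
- **Other things:** The jar's position has not changed. I did not go near the bottle or beaker, but I did not measure them again at the end.

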